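# Set the clamp screw of a jeweller's disc cutter

## Task

On the disc cutter (the steel block with round holes in its top and a silver strip in its slot), turn the brass thumbscrew clockwise until it bottoms, then back it off an eighth of a turn (45 degrees) so that the strip can just slide, and let go. Leave the thumbscrew of the grooved block as it is.

Things in the scene. Friction and masses are not known exactly. Their poses are not given: they have to be found in the camera images.
- cutter: Disc cutter: steel block 120 x 70 x 42 mm fixed to the bench, a row of three round holes (22, 16, 11 mm) along the middle of its flat top, a 40 mm wide silver strip sticking out 45 mm at its +x end. Origin: centre of its underside; x along its length, z up. Its thumbscrew stands upright at x = -38 mm, y = 0.
- cutter_screw (a joint): The disc cutter's brass thumbscrew. In rad: 0 = bottomed (hard stop; its wing then lies along the block's length), growing as it unscrews, anticlockwise from above. It starts 0.55 to 1.2 rad (32 to 69 degrees) off the stop. Turns stiffly (about 0.06 N m), stays where it is left, does not noticeably rise or sink.
- cutter_grip (a point): Centre of that screw's wing, on the screw axis, 67 mm above the bench, 25 mm above the block's top. The wing: upright flat plate 36 mm long, 9 mm thick, 26 mm high (12 to 38 mm above the block's top), over a 22 mm round collar 8 mm high. x axis along the wing, y across its thickness (pinch along y), z up; they turn with the screw.
- former_wing (a point): End of the wing of an identical thumbscrew, not to be turned, on the other fixture: a grooved forming block of the same size and steel, with three straight grooves across its top, no holes, no strip. The point is 18 mm from that screw's axis, 67 mm above the bench. A doming block, hammer and wooden clamp lie around.
There are look-alikes about, which are no part of the job. Leave any orange, pink or red look-alike of the cutter alone.

How it is judged (in metres and radians):
On the way:
1. the disc cutter's thumbscrew is turned down to its stop (within 0.1 rad) (value of joint cutter_screw below 0.1 rad), for 0.2 s.
At the end, for the whole second after the job is handed in: After having been bottomed, the disc cutter's thumbscrew is at rest an eighth of a turn (0.785 rad, within 0.21 rad or 12 degrees) off its stop (value of joint cutter_screw between 0.575 and 0.995 rad and velocity of joint cutter_screw between -0.05 and 0.05 rad/s); the robot touches nothing.
It fails at once if the grooved block's thumbscrew is turned (its wing end moves more than 6 mm) (distance of former_wing from where it was at the start of the episode above 0.006 m).
It also fails if it takes over 35 s, if anything falls off the work surface, if the arm or the gripper's body presses on something with over 40 N, if the wrist force passes 120 N, or if a joint passes its speed limit or range.

## Robot

A 6-joint arm with a two-finger parallel gripper is mounted at the origin on the work surface. World frame = base frame: x ahead of the robot, y to its left, z up, the work surface at z = 0. Lengths are in mm, angles in rad, forces in N, time in s.
With the tool pointing down it reaches from about 400 to 925 mm from the base axis. Payload 12.5 kg.
Tool frame: the origin (TCP) lies midway between the tips of the shut fingers; the grasp point (between the pads) lies grasp_offset behind it (grasp_offset is the distance from the TCP to the grasp point, in mm); z points along the fingers, y is the line along which they close (so a half turn about z gives the same grasp; the last joint's range is limited). The gripper opens to 95 mm and grips with 3 to 60 N. Pads are 20 mm wide; open, the fingers measure 119 mm over their backs; the gripper's body (75 mm by 180 mm) begins 59 mm behind the grasp point.
Start: joints at [-1.428, 0.491, 1.559, -0, 1.092, -0.106], TCP at [153.923, -605.768, 214.661] pointing down, gripper open.
Joint ranges: [-3.1, 3.1], [-0.84, 2.19], [0.05, 2.79], [-1.13, 4.28], [0.06, 2.93], [-2.69, 2.69]. Speed limits (rad/s): [2.22, 2.22, 2.79, 3.14, 3.14, 3.14].

## Interface

Orientations are given as a 3x3 rotation matrix whose columns are the frame's x, y, z axes.
In Python, from cell import get_obs, snapshot, finish_job, spot_in, pinpoint, grasp_offset gives the robot as it stands.
- The arm moves only by the tool send_rows, never from a script. Its arguments are lists of equal length, an entry for each row: "claw": the opening, from 0 (shut) to 1 (fully open); "slide": the shift along the world's x, y, z in cm, a list of three; "twist": the turn about the world's z in rad. In form: {"claw": [claw, ...], "slide": [[tx, ty, tz], ...], "twist": [twist, ...]}. A call has 1 to 5 rows; each row is the pose to reach, as a shift and turn from the pose commanded when the call began; what a row does not reach only later rows make up. A row lasts 1/10 s, in which the tool goes at most 50 mm and 8.59 degrees, less where a joint would pass 70% of its speed; a pose out of reach is approached as far as the arm can. A call with a gripper value outside its range is refused whole. The fingers move at their own pace and stop on an object; "newtons" is the grip in N (left out, the last holds). Time passes only in rows, so rows that repeat a pose let the fingers close. It gives the time, the measured TCP pose, the force, the opening and the grip force at its end, in the units of the state.
- get_obs(): the state, without advancing time (a new reading comes with each control period).
- snapshot(name): name is "scene" or "top" or "wrist"; returns a dict with "img" (384x512x3 uint8, red, green, blue), "range_z" (384x512 float32, mm along the optical axis (not along the pixel's ray), 0 where there is no reading), "K" (3x3 intrinsics, pixels), "extrinsics" (4x4, takes a point from camera to world coordinates); the wrist camera has in their place "hand_eye" (4x4, takes a point from camera to tool coordinates, whose origin is the TCP and whose axes are the flange's). Camera axes: x right, y down, z forward; pixel columns grow to the right and rows downward; lengths in mm; the calibration is good to about 2 mm. A picture is of the moment at which its call begins: read the wrist's pose just before it.
- finish_job(): hands the job in; it is judged then, once.
Trained networks look in a picture, given as the dict that the camera call returned (one of the last four; its "shot" number tells which), for a name from the list of things; names that differ only in an ending like _2 or _b are one class to them, and where a whole thing is asked for, a point or a joint stands for the part that bears it (a point fixed in the world has none). Each returns a list of dicts, best first, with "score" (0 to 1); they miss things now and then, are a little off and sometimes report something else, mostly with a low value. They report only what shows in the picture. A call takes as long as a camera call. They do not tell look-alikes from the thing itself.
- spot_in(query, picture): "rect" ([left, top, width, height] in pixels, round what is visible of it).
- pinpoint(query, picture): "point" ([row, column] in pixels: a listed point, or the origin of a listed thing).
The state is a dict: "clock": time; "joints": joint angles; "joint_vel": joint speeds; "tau": joint torques, N m; "eef_pos": TCP position; "tcp_rot": TCP orientation; "ft_force": force on the tool from outside, world axes, zero at the start; "moment": the same for the moment, N m; "width": finger opening in mm; "gripper_force": force on a finger pad.
Only numpy, scipy, OpenCV 4.12 (cv2) and the standard library are available. Lean on these libraries where they do the work, as an engineer would, in place of code of your own. Each camera call takes 0.05 s, during which the arm holds its last target. There are 200 camera calls.

## Working session

There is one attempt and no reset: what is moved stays moved. The work goes in short steps, Python scripts to look and compute and a tool call to move; the robot and the scene stay as the last step left them, time stands still between calls to the robot, and variables do not carry over. Pictures are saved under pics/ and viewed, at most 10 in all, crops included, and the job is handed in when it is done.

Besides the shell and the picture viewer there is one more tool, called as name(argument=value, ...), one argument or row to a line, values as JSON. send_rows: Moves the arm, as the interface text tells. Its arguments: {"type":"object","properties":{"claw":{"type":"array"},"slide":{"type":"array"},"twist":{"type":"array"},"newtons":{"type":"number"}},"required":["claw","slide","twist"]}

```bash
mkdir -p pics; cat > h.py <<'E'
import numpy as np, cv2
from cell import *
def T(p,o=None):
    if "extrinsics" in p: return np.array(p["extrinsics"])
    M=np.eye(4); M[:3,:3]=o["tcp_rot"]; M[:3,3]=o["eef_pos"]; return M@np.array(p["hand_eye"])
def at_z(p,rc,z,o=None):
    M=T(p,o); d=M[:3,:3]@np.linalg.inv(p["K"])@[rc[1],rc[0],1]; return M[:3,3]+d*(z-M[2,3])/d[2]
def cloud(p,o=None):
    M=T(p,o); Z=p["range_z"]; v,u=np.mgrid[:Z.shape[0],:Z.shape[1]]
    c=np.stack([u,v,np.ones_like(u)],-1)@np.linalg.inv(p["K"]).T*Z[...,None]
    return c@M[:3,:3].T+M[:3,3]
def save(p,n): cv2.imwrite("pics/"+n,p["img"][...,::-1])
E
python3 - <<'E'
from h import *
print(grasp_offset)
ims=[]
for n in("top","scene"):
    p=snapshot(n); ims.append(p["img"])
    cv2.imwrite(f"pics/{n}.png",cv2.resize(p["img"][...,::-1],(768,576)))
    for q,z in(("cutter",42),("cutter_grip",67),("former_wing",67)):
        print(n,q,[(np.round(d["score"],2),np.round(d["point"]),at_z(p,d["point"],0 if q=="cutter" else z).round()) for d in pinpoint(q,p)])
    print([(round(d["score"],2),d["rect"]) for d in spot_in("cutter",p)])
E
```

```text
18.8
top cutter [(np.float64(0.91), array([283., 176.]), array([190., 277.,   0.])), (np.float64(0.67), array([200., 274.]), array([412.,  16.,   0.])), (np.float64(0.6), array([208., 148.]), array([392., 361.,   0.])), (np.float64(0.57), array([155., 212.]), array([542., 190.,   0.]))]
top cutter_grip [(np.float64(0.56), array([296., 168.]), array([157., 285.,  67.])), (np.float64(0.47), array([160., 210.]), array([508., 187.,  67.])), (np.float64(0.42), array([207., 265.]), array([383.,  43.,  67.])), (np.float64(0.42), array([127., 278.]), array([601.,   5.,  67.])), (np.float64(0.41), array([211., 136.]), array([373., 375.,  67.]))]
top former_wing [(np.float64(0.44), array([158., 342.]), array([ 515., -164.,   67.]))]
[(0.92, [252.5, 158.7, 43.4, 61.5]), (0.78, [263.2, 87.1, 28.4, 62.2]), (0.76, [153.1, 243.7, 44.9, 68.4]), (0.75, [125.2, 171.4, 46.6, 60.2]), (0.74, [194.7, 115.5, 35.6, 60.0])]
scene cutter [(np.float64(0.8), array([174., 331.]), array([390., 355.,   0.])), (np.float64(0.72), array([153., 259.]), array([181., 281.,   0.])), (np.float64(0.67), array([226., 236.]), array([423.,  22.,   0.])), (np.float64(0.64), array([281., 295.]), array([630.,   5.,   0.])), (np.float64(0.57), array([224., 327.]), array([540., 183.,   0.]))]
scene cutter_grip [(np.float64(0.82), array([188., 322.]), array([500., 202.,  67.])), (np.float64(0.66), array([241., 284.]), array([591.,   8.,  67.])), (np.float64(0.54), array([127., 253.]), array([150., 283.,  67.])), (np.float64(0.53), array([142., 330.]), array([347., 389.,  67.])), (np.float64(0.43), array([189., 228.]), array([377.,  34.,  67.]))]
scene former_wing [(np.float64(0.68), array([256., 179.]), array([ 507., -165.,   67.]))]
[(0.97, [241.2, 120.0, 36.6, 43.5]), (0.84, [300.3, 186.0, 68.1, 58.9]), (0.8, [312.2, 142.3, 41.1, 42.3]), (0.58, [259.9, 231.3, 89.5, 74.2])]
```

View pics/top.png

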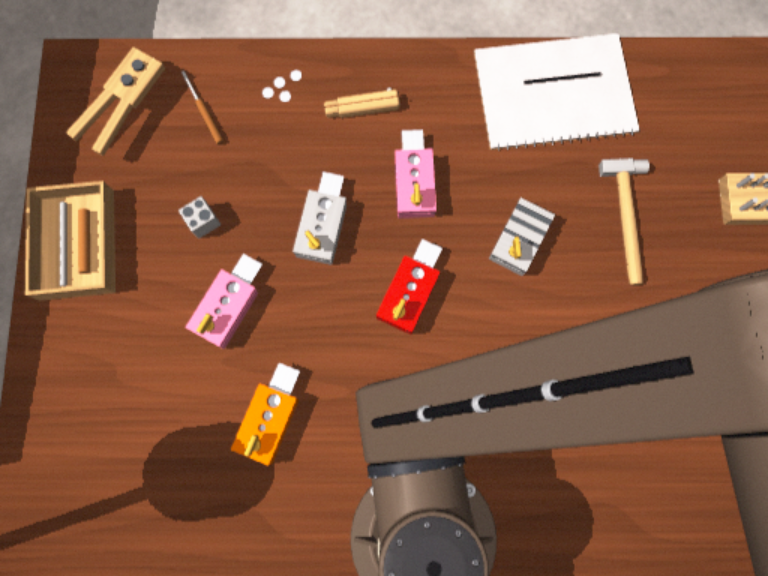

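View pics/scene.png

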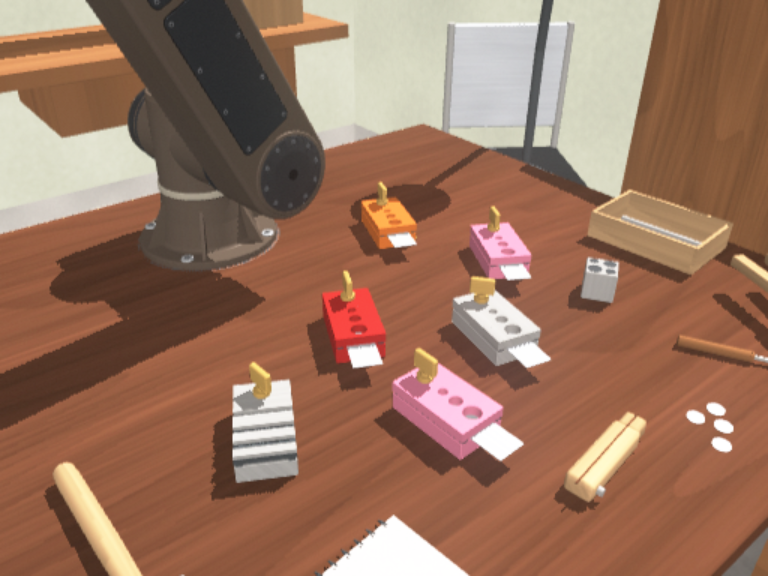

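The true cutter is the grey block with holes and a strip, at top view (320,222) of the enlarged picture. Its screw is at (313,240). The grooved block is at (522,235), and the rest are coloured look-alikes. Next I measure the block axis and wing direction from depth.

```bash
python3 - <<'E'
from h import *
o=get_obs(); print(np.round(o["tcp_rot"],3), o["clock"])
for n in("top","scene"):
    p=snapshot(n); P=cloud(p); hsv=cv2.cvtColor(p["img"],cv2.COLOR_RGB2HSV)
    near=(abs(P[...,0]-530)<90)&(abs(P[...,1]-185)<75)
    topm=near&(abs(P[...,2]-42)<5)&(hsv[...,1]<60)
    if topm.sum()>20:
        r=cv2.minAreaRect(P[topm][:,:2].astype(np.float32)); print(n,"block",r,topm.sum())
    w=near&(P[...,2]>57)&(P[...,2]<85)
    w=P[w]; print(len(w))
    if len(w)>5:
        c=w.mean(0); e,V=np.linalg.eigh(np.cov(w[:,:2].T)); print(n,"wing",c.round(1),np.sqrt(e).round(1),np.degrees(np.arctan2(V[1,1],V[0,1])))
E
```

```text
[[ 0.969  0.246 -0.   ]
 [ 0.246 -0.969 -0.   ]
 [-0.     0.    -1.   ]] 0.5
top block ((545.4196166992188, 183.46791076660156), (70.72601318359375, 121.13096618652344), 77.84879302978516) 890
57
top wing [505.9 191.3  76.8] [ 2.9 10.8] -141.74797476883873
scene block ((544.9339599609375, 183.53738403320312), (73.11298370361328, 123.59140014648438), 77.38700103759766) 976
175
scene wing [509.2 188.8  70. ] [ 2.1 10.3] -139.71727561524176
```

send_rows(
  claw=[0.5,0.5,0.5,0.5,0.5],
  slide=[
    [4.7,2.1,0],
    [9.4,4.2,0],
    [14.1,6.3,0],
    [18.8,8.4,0],
    [23.5,10.5,0],
  ],
  twist=[0.1,0.2,0.3,0.4,0.43],
  newtons=40,
)

```text
clock: 1.1
eef_pos: [383.9, -502.7, 214.8]
tcp_rot: [[0.776, 0.631, 0.0], [0.631, -0.776, -0.0], [-0.0, 0.0, -1.0]]
ft_force: [-0.8, -1.3, -0.2]
width: 60.1
gripper_force: 0.0
```

send_rows(
  claw=[0.5,0.5,0.5,0.5,0.5],
  slide=[
    [2.2,4,0],
    [4.4,8,0],
    [6.6,12,0],
    [8.8,16,0],
    [11,20,0],
  ],
  twist=[0,0,0,0,0],
)

```text
clock: 1.6
eef_pos: [492.8, -302.1, 214.8]
tcp_rot: [[0.778, 0.628, 0.0], [0.628, -0.778, -0.0], [0.0, 0.0, -1.0]]
ft_force: [-0.0, -0.6, -0.2]
width: 47.5
gripper_force: 0.0
```

send_rows(
  claw=[0.5,0.5,0.5,0.5,0.5],
  slide=[
    [0.1,4.9,0],
    [0.2,9.8,0],
    [0.3,14.7,0],
    [0.4,19.6,0],
    [0.5,24.5,0],
  ],
  twist=[0,0,0,0,0],
)

```text
clock: 2.1
eef_pos: [496.9, -56.9, 214.9]
tcp_rot: [[0.779, 0.628, 0.001], [0.628, -0.779, -0.0], [0.0, 0.0, -1.0]]
ft_force: [1.1, -0.2, 0.1]
width: 47.4
gripper_force: 0.0
```

send_rows(
  claw=[0.5,0.5,0.5,0.5,0.5],
  slide=[
    [0.2,4.9,0],
    [0.4,9.8,0],
    [0.6,14.7,0],
    [0.8,19.6,0],
    [1.0,24.3,0],
  ],
  twist=[0,0,0,0,0],
)

```text
clock: 2.6
eef_pos: [506.9, 186.4, 214.9]
tcp_rot: [[0.778, 0.628, 0.001], [0.628, -0.778, 0.0], [0.001, 0.0, -1.0]]
ft_force: [0.8, -0.6, 0.4]
width: 48.0
gripper_force: 0.0
```

send_rows(
  claw=[0.5,0.5],
  slide=[
    [0,0.3,-3.0],
    [0,0.3,-3.0],
  ],
  twist=[0,0],
)

```text
clock: 2.8
eef_pos: [505.5, 188.2, 182.2]
tcp_rot: [[0.777, 0.63, -0.005], [0.63, -0.777, -0.001], [-0.004, -0.002, -1.0]]
ft_force: [-0.4, -0.7, -0.1]
width: 47.4
gripper_force: 0.0
```

```bash
python3 - <<'E'
from h import *
o=get_obs(); p=snapshot("wrist"); save(p,"w1.png"); P=cloud(p,o)
print(o["clock"],np.round(o["eef_pos"],1))
for d in pinpoint("cutter_grip",p): print(d["score"],d["point"],at_z(p,d["point"],67,o).round(1))
hsv=cv2.cvtColor(p["img"],cv2.COLOR_RGB2HSV)
w=P[(P[...,2]>76)&(P[...,2]<84)&(abs(P[...,0]-508)<25)&(abs(P[...,1]-191)<25)]
print(len(w),w.mean(0),cv2.minAreaRect(w[:,:2].astype(np.float32)))
near=(abs(P[...,2]-42)<3)&(hsv[...,1]<60); b=P[near]; print(len(b),cv2.minAreaRect(b[:,:2].astype(np.float32)))
E
```

```text
2.8 [505.5 188.2 182.2]
0.78 [182.0, 249.6] [504.3 192.3  67. ]
386 [507.64449911 191.46168291  79.53050555] ((507.42608642578125, 191.2664337158203), (34.860599517822266, 8.050813674926758), 38.98772430419922)
11453 ((551.7635498046875, 217.58050537109375), (183.29531860351562, 502.3458557128906), 33.3399772644043)
```

View pics/w1.png

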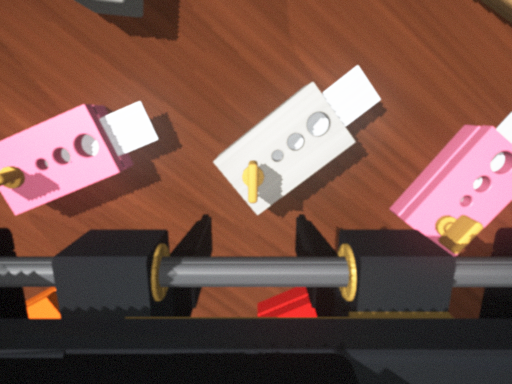

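The wrist view shows the wing at about (252,180), aligned with the tool's x axis and centred at (507.6, 191.4). I descend onto it.

send_rows(
  claw=[0.4,0.4,0.4,0.4],
  slide=[
    [0.1,0.2,-4],
    [0.1,0.2,-8],
    [0.1,0.2,-9],
    [0.1,0.2,-9],
  ],
  twist=[0,0,0,0],
)

```text
clock: 3.3
eef_pos: [508.4, 188.3, 94.7]
tcp_rot: [[0.779, 0.627, -0.001], [0.627, -0.779, -0.0], [-0.001, -0.001, -1.0]]
ft_force: [0.7, 0.4, -0.3]
width: 37.9
gripper_force: 0.0
```

send_rows(
  claw=[0.4],
  slide=[
    [0,0,0],
  ],
  twist=[0],
)

```text
clock: 3.4
eef_pos: [509.2, 188.9, 96.4]
tcp_rot: [[0.779, 0.627, 0.002], [0.627, -0.779, 0.0], [0.002, 0.001, -1.0]]
ft_force: [0.9, -1.2, 0.7]
width: 38.2
gripper_force: 0.0
```

send_rows(
  claw=[0.4,0.4,0.4,0.4],
  slide=[
    [-0.1,0.25,0],
    [-0.1,0.25,-2],
    [-0.1,0.25,-4],
    [-0.1,0.25,-4],
  ],
  twist=[0,0,0,0],
)

```text
clock: 3.8
eef_pos: [506.7, 191.7, 54.2]
tcp_rot: [[0.778, 0.628, -0.001], [0.628, -0.778, -0.0], [-0.001, -0.001, -1.0]]
ft_force: [0.6, -0.9, 1.2]
width: 38.6
gripper_force: 0.0
```

send_rows(
  claw=[0.4],
  slide=[
    [0,0,0],
  ],
  twist=[0],
)

```text
clock: 3.9
eef_pos: [507.6, 191.9, 55.8]
tcp_rot: [[0.778, 0.628, 0.001], [0.628, -0.778, 0.0], [0.001, 0.0, -1.0]]
ft_force: [0.7, -0.0, -0.7]
width: 37.8
gripper_force: 0.0
```

send_rows(
  claw=[0,0,0,0,0],
  slide=[
    [0,0,0],
    [0,0,0],
    [0,0,0],
    [0,0,0],
    [0,0,0],
  ],
  twist=[0,0,0,0,0],
  newtons=40,
)

```text
clock: 4.4
eef_pos: [507.6, 191.4, 55.0]
tcp_rot: [[0.778, 0.628, 0.001], [0.628, -0.778, -0.0], [0.001, 0.001, -1.0]]
ft_force: [0.6, -3.1, 3.3]
width: 8.8
gripper_force: 45.3
```

send_rows(
  claw=[0,0],
  slide=[
    [0,0,0],
    [0,0,0],
  ],
  twist=[0,0],
)

```text
clock: 4.6
eef_pos: [507.6, 191.5, 55.0]
tcp_rot: [[0.778, 0.628, 0.001], [0.628, -0.778, -0.0], [0.001, 0.001, -1.0]]
ft_force: [2.1, -4.7, 5.6]
width: 9.1
gripper_force: 45.4
```

The wing is gripped (9 mm). I turn clockwise 0.8 rad in steps and then watch the moment.

send_rows(
  claw=[0,0,0,0,0],
  slide=[
    [0,0,0],
    [0,0,0],
    [0,0,0],
    [0,0,0],
    [0,0,0],
  ],
  twist=[-0.1,-0.2,-0.3,-0.4,-0.5],
)

```text
clock: 5.1
eef_pos: [507.5, 191.6, 55.0]
tcp_rot: [[0.985, 0.174, 0.001], [0.174, -0.985, -0.0], [0.001, 0.0, -1.0]]
ft_force: [1.6, -2.4, 6.9]
width: 9.2
gripper_force: 45.4
```

```bash
cat > st.py <<'E'
from h import *
o=get_obs();R=np.array(o["tcp_rot"]);print(o["clock"],np.degrees(np.arctan2(R[1,0],R[0,0])).round(2),np.round(o["moment"],2),np.round(o["ft_force"],1),np.round(o["eef_pos"],1))
E
python3 st.py
```

```text
5.1 10.02 [-0.5  -0.19  0.08] [ 1.6 -2.4  6.9] [507.5 191.6  55. ]
```

send_rows(
  claw=[0,0,0,0,0],
  slide=[
    [0,0,0],
    [0,0,0],
    [0,0,0],
    [0,0,0],
    [0,0,0],
  ],
  twist=[-0.08,-0.16,-0.24,-0.3,-0.3],
)

```text
clock: 5.6
eef_pos: [507.5, 191.8, 55.0]
tcp_rot: [[0.992, -0.123, 0.001], [-0.123, -0.992, 0.0], [0.001, -0.0, -1.0]]
ft_force: [1.4, -3.2, 5.3]
width: 8.5
gripper_force: 45.4
```

```bash
python3 st.py
```

```text
5.6 -7.07 [-0.37 -0.11 -0.07] [ 1.4 -3.2  5.3] [507.5 191.8  55. ]
```

send_rows(
  claw=[0,0,0],
  slide=[
    [0,0,0],
    [0,0,0],
    [0,0,0],
  ],
  twist=[-0.04,-0.07,-0.07],
)

```text
clock: 5.9
eef_pos: [507.5, 191.8, 55.0]
tcp_rot: [[0.982, -0.191, 0.001], [-0.191, -0.982, 0.0], [0.001, -0.0, -1.0]]
ft_force: [0.6, -2.0, 5.5]
width: 9.0
gripper_force: 45.4
```

```bash
python3 st.py
```

```text
5.9 -11.02 [-0.35 -0.11 -0.08] [ 0.6 -2.   5.5] [507.5 191.8  55. ]
```

send_rows(
  claw=[0,0,0],
  slide=[
    [0,0,0],
    [0,0,0],
    [0,0,0],
  ],
  twist=[-0.03,-0.03,-0.03],
)

```text
clock: 6.2
eef_pos: [507.5, 191.9, 55.0]
tcp_rot: [[0.976, -0.219, 0.001], [-0.219, -0.976, 0.0], [0.001, -0.0, -1.0]]
ft_force: [0.3, -1.1, 5.4]
width: 8.9
gripper_force: 45.4
```

```bash
python3 st.py
```

```text
6.2 -12.67 [-0.31 -0.14  0.02] [ 0.3 -1.1  5.4] [507.5 191.9  55. ]
```

send_rows(
  claw=[0,0,0],
  slide=[
    [0,0,0],
    [0,0,0],
    [0,0,0],
  ],
  twist=[-0.03,-0.03,-0.03],
)

```text
clock: 6.5
eef_pos: [507.5, 191.8, 55.0]
tcp_rot: [[0.969, -0.247, 0.001], [-0.247, -0.969, -0.0], [0.001, -0.0, -1.0]]
ft_force: [0.7, -2.0, 6.0]
width: 8.9
gripper_force: 45.2
```

```bash
python3 st.py
```

```text
6.5 -14.3 [-0.22 -0.19  0.74] [ 0.7 -2.   6. ] [507.5 191.8  55. ]
```

send_rows(
  claw=[0,0,0],
  slide=[
    [0,0,0],
    [0,0,0],
    [0,0,0],
  ],
  twist=[-0.03,-0.03,-0.03],
)

```text
clock: 6.8
eef_pos: [507.6, 191.9, 55.1]
tcp_rot: [[0.961, -0.275, 0.001], [-0.275, -0.961, -0.0], [0.001, -0.0, -1.0]]
ft_force: [0.9, -1.5, 5.7]
width: 9.4
gripper_force: 45.1
```

```bash
python3 st.py
```

```text
6.8 -15.99 [-0.25 -0.18  0.94] [ 0.9 -1.5  5.7] [507.6 191.9  55.1]
```

The moment jumps from about 0.05 to 0.94 N m at roughly −13°, which matches the block axis, so the screw is bottomed. I back off.

send_rows(
  claw=[0,0,0,0,0],
  slide=[
    [0,0,0],
    [0,0,0],
    [0,0,0],
    [0,0,0],
    [0,0,0],
  ],
  twist=[0.1,0.2,0.3,0.4,0.5],
)

```text
clock: 7.3
eef_pos: [507.5, 191.6, 55.0]
tcp_rot: [[0.975, 0.221, 0.001], [0.221, -0.975, -0.0], [0.001, 0.0, -1.0]]
ft_force: [-0.1, -4.3, 5.8]
width: 8.6
gripper_force: 42.4
```

send_rows(
  claw=[0,0,0,0,0],
  slide=[
    [0,0,0],
    [0,0,0],
    [0,0,0],
    [0,0,0],
    [0,0,0],
  ],
  twist=[0.1,0.2,0.3,0.36,0.36],
)

```text
clock: 7.8
eef_pos: [507.6, 191.5, 55.0]
tcp_rot: [[0.836, 0.549, 0.001], [0.549, -0.836, -0.0], [0.001, 0.001, -1.0]]
ft_force: [1.0, -5.4, 5.8]
width: 8.7
gripper_force: 42.4
```

send_rows(
  claw=[0,0],
  slide=[
    [0,0,0],
    [0,0,0],
  ],
  twist=[0,0],
)

```text
clock: 8.0
eef_pos: [507.6, 191.5, 55.0]
tcp_rot: [[0.837, 0.547, 0.001], [0.547, -0.837, -0.0], [0.001, 0.001, -1.0]]
ft_force: [0.9, -4.5, 6.6]
width: 8.9
gripper_force: 42.4
```

```bash
python3 st.py
```

```text
8.0 33.18 [-0.91 -0.26  0.07] [ 0.9 -4.5  6.6] [507.6 191.5  55. ]
```

Open, rise straight up and check.

send_rows(
  claw=[0.4,0.4,0.4,0.4,0.4],
  slide=[
    [0,0,0],
    [0,0,0],
    [0,0,0],
    [0,0,0],
    [0,0,0],
  ],
  twist=[0,0,0,0,0],
)

```text
clock: 8.5
eef_pos: [507.1, 191.8, 54.5]
tcp_rot: [[0.837, 0.547, -0.0], [0.547, -0.837, -0.0], [-0.0, -0.0, -1.0]]
ft_force: [-0.4, -0.4, -0.2]
width: 37.5
gripper_force: 0.0
```

send_rows(
  claw=[0.4,0.4,0.4,0.4,0.4],
  slide=[
    [0,0,3],
    [0,0,7],
    [0,0,11],
    [0,0,13],
    [0,0,13],
  ],
  twist=[0,0,0,0,0],
)

```text
clock: 9.0
eef_pos: [508.2, 192.0, 187.4]
tcp_rot: [[0.837, 0.547, 0.005], [0.547, -0.837, 0.001], [0.005, 0.002, -1.0]]
ft_force: [-0.2, -0.1, -0.3]
width: 38.2
gripper_force: 0.0
```

send_rows(
  claw=[0.4,0.4],
  slide=[
    [0,0,0],
    [0,0,0],
  ],
  twist=[0,0],
)

```text
clock: 9.2
eef_pos: [506.7, 191.6, 183.4]
tcp_rot: [[0.837, 0.547, -0.002], [0.547, -0.837, -0.001], [-0.002, -0.001, -1.0]]
ft_force: [0.5, 0.4, 0.3]
width: 38.1
gripper_force: 0.0
```

```bash
python3 st.py; python3 - <<'E'
from h import *
o=get_obs(); p=snapshot("wrist"); save(p,"w2.png"); P=cloud(p,o)
hsv=cv2.cvtColor(p["img"],cv2.COLOR_RGB2HSV)
d=np.hypot(P[...,0]-507.6,P[...,1]-191.5)
w=P[(P[...,2]>76)&(P[...,2]<84)&(d<25)]
print(len(w),w.mean(0),cv2.minAreaRect(w[:,:2].astype(np.float32)))
b=P[(abs(P[...,2]-42)<4)&(hsv[...,1]<50)&(np.hypot(P[...,0]-545,P[...,1]-183.5)<72)]
print(len(b),cv2.minAreaRect(b[:,:2].astype(np.float32)))
E
```

```text
9.2 33.16 [ 0.01  0.02 -0.  ] [0.5 0.4 0.3] [506.7 191.6 183.4]
381 [507.83311581 191.40811823  79.52884733] ((507.635986328125, 191.2854461669922), (35.01953125, 8.113086700439453), 33.51999282836914)
7436 ((543.9219970703125, 182.50245666503906), (70.4129867553711, 120.2425308227539), 77.4327392578125)
```

View pics/w2.png

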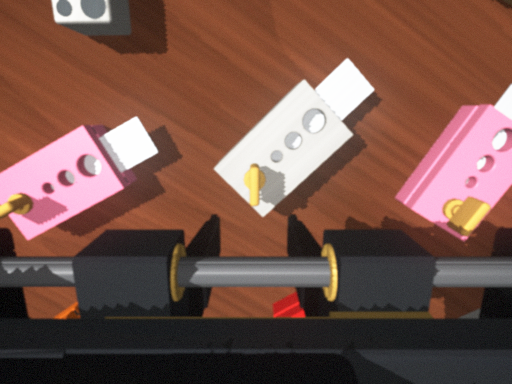

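The picture shows the wing upright at (254,184) and the hand clear. The wing is at 33.5° and the block axis at −12.6°, so the screw is 46° off its stop.

```bash
python3 -c "
from cell import *
print(finish_job())"
```

```text
the job is handed in; nothing more can be done
None
```

I turned the disc cutter's thumbscrew down to its stop, backed it off about 46° (measured from the wrist camera) and let go. The gripper was clear when I handed the job in at about 9 s, and I never went near the grooved block's screw.

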